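Load a sample holder under the sprung clip of an optical sample stage

ROBOT

A 6-joint arm with a two-finger parallel gripper is mounted at the origin on the work surface. World frame = base frame: x ahead of the robot, y to its left, z up, the work surface at z = 0. Lengths are in m, angles in degrees, forces in N, time in s.
With the tool pointing down it reaches from about 0.375 to 0.9 m from the base axis. Payload 3.1 kg.
Tool frame: the origin (TCP) lies at the very end of the fingers, on their centre line; the grasp point (between the pads) lies 19 mm behind it; z points along the fingers, y is the line along which they close (so a half turn about z gives the same grasp; the last joint's range is limited). The gripper opens to 87 mm and grips with 3 to 60 N. Pads are 19 mm wide; open, the fingers measure 117 mm over their backs; the gripper's body (75 mm by 190 mm) begins 51 mm behind the grasp point.
Start: joints at [-83.05, 30.224, 82.088, -0, 67.689, -10.227], TCP at [0.185, -0.597, 0.223] pointing down, gripper open.
Joint ranges: [-176.69, 176.69], [-43.24, 126.21], [12.49, 139.97], [-82, 262], [0, 151.66], [-163.58, 163.58]. Speed limits (degrees/s): [159.86, 159.86, 180, 180, 180, 180].

INTERFACE

Orientations are given as a 3x3 rotation matrix whose columns are the frame's x, y, z axes.
In Python, from rig import bot gives the robot as it stands.
- The arm moves only by the tool move_arm, never from a script. Its argument "increments" is a list of rows, each an object with "xyz": the shift along the tool's x, y, z in mm, a list of three; "roll": the turn about the tool's z in rad; "grip": the opening in per cent of the stroke, from 0 (shut) to 100 (fully open). A call has 1 to 5 rows; each row shifts and turns the commanded pose from where the row before left it, along the tool's axes as they then stand; what a row does not reach is not made up. A row lasts 1/12 s, in which the tool goes at most 41.7 mm and 7.16 degrees, less where a joint would pass 70% of its speed; a pose out of reach is approached as far as the arm can. A call is refused whole if a number of a shift passes 41.7 or a number of a turn 0.125, either way. A call with a gripper value outside its range is refused whole. The fingers move at their own pace and stop on an object; the grip force is fixed at half the most. Time passes only in rows, so rows that do not move let the fingers close. It gives the time, the measured TCP pose, the force, the opening and the grip force at its end, in the units of the state.
- bot.read_state(): the state, without advancing time (a new reading comes with each control period).
- bot.capture(name): name is "scene" or "top" or "wrist"; returns (picture, depth): 400x640x3 uint8, red, green, blue; 400x640 float32, m along the optical axis (not along the pixel's ray), 0 where there is no reading.
- bot.camera_model(name): a dict with "intrinsics" (3x3 intrinsics, pixels), "D" ([k1, k2, p1, p2, k3] as OpenCV has them; the pictures are not rectified), "rvec" (rotation vector, rad) and "tvec" (3), from world to camera coordinates, as OpenCV has them; the wrist camera has in their place "tool_from_camera" (4x4, takes a point from camera to tool coordinates, whose origin is the TCP and whose axes are the flange's). Camera axes: x right, y down, z forward; pixel columns grow to the right and rows downward; lengths in m; the calibration is good to about 2 mm. A picture is of the moment at which its call begins: read the wrist's pose just before it. camera_model takes no time and is no camera call.
- bot.hand_in(): hands the job in; it is judged then, once.
Trained networks look in the newest picture that a camera, given by its name, has taken for a name from the list of things; names that differ only in an ending like _2 or _b are one class to them, and where a whole thing is asked for, a point or a joint stands for the part that bears it (a point fixed in the world has none). Each returns a list of dicts, best first, with "conf" (0 to 1); they miss things now and then, are a little off and sometimes report something else, mostly with a low value. They report only what shows in the picture. A call takes as long as a camera call.
- bot.spot_in(label, camera): "at" ([x, y, z] in m, in the coordinates of the camera as it stood for that picture, good to about 4 mm: the middle of the surface that is visible of it).
- bot.trace(label, camera): "mask" (400x640 bool, what is visible of it).
The state is a dict: "time_s": time; "joint_positions": joint angles; "qvel": joint speeds; "tau": joint torques, N m; "position": TCP position; "tcp_rot": TCP orientation; "force": force on the tool from outside, world axes, zero at the start; "moment": the same for the moment, N m; "opening": opening from 0.0 (shut) to 1.0 (fully open); "grasp_force": force on a finger pad.
Only numpy, scipy, OpenCV 4.12 (cv2) and the standard library are available. Lean on these libraries where they do the work, as an engineer would, in place of code of your own. Each camera call takes 0.05 s, during which the arm holds its last target. There are 200 camera calls.

TASK

Load the sample holder into the stage: with one fingertip press the thumb paddle of the spring clip down so that its nose stands clear, and keep it down while the other fingertip pushes the holder by its upright tab along the channel, beneath the nose, until it is fully home against the end stop. Then let the clip go, so that its nose comes down and clamps the holder. Only push the holder, never lift it off the deck, and leave the other optics and the screwdriver on the table as they are.

Things in the scene. Friction and masses are not known exactly. Their poses are not given: they have to be found in the camera images.
- stage: Black sample stage, fixed, heading varies. Origin on the table (z=0) below the channel's centre line; x = loading direction, y = left (clip side), z up; lengths in its frame, mm. Deck: top at z=50, x -100..50, y -40..74. Rails 4 thick, 5 high on the deck, inner faces y=-26.5 and 26.5, x -95..47. Micrometer at the right, y to -94, 32 high. Two hinge lugs 12 high on the deck at y=35, x=-48.5, 27.5.
- stop_face (a point): Middle of the end stop's face, stage frame (40, 0, 54) mm. The stop is an aluminium bar right across the far end of the channel, 8 mm high on the deck, 7 mm thick.
- clip (a joint): Angle (rad) of the spring clip, a steel rocker on a pin along the stage's x at y=35, z=58 mm. 0 = at rest: nose down, paddle up. Grows as the paddle is pressed, to a hard stop at 0.34, where the nose clears the holder by 3.5 mm; at about 0.156 the nose rests on the holder. Sprung back: pressing the paddle's middle takes about 2 N to start, 7.5 N at the stop.
- clip_pad (a point): Middle of the top of the clip's thumb paddle, a ribbed steel plate left of the left rail: stage x -44.5..11.5, y about 38..72 mm. At rest it slopes up outwards by 0.34 rad, middle 11 mm above the deck. Pressed to the stop it is level, top 4 mm above the deck (z=54), middle at stage (-16.5, 55) mm. A fingertip can slide along it while holding it down.
- clip_nose (a point): Underside of the clip's rolled nose: a steel bar 7 mm thick, stage x 14..24 mm, at y=10.5 mm, on an arm reaching from the pin over the left rail. At rest it is 4 mm above the deck, so a holder pushed along the channel is stopped by its near face (x=14); pushing against it does not raise it, only pressing the paddle does.
- holder: Loose aluminium sample holder, 50 x 50 x 8 mm, glass window, about 70 g, flat on the deck in the channel, slides easily. Origin: centre of its underside; x = loading direction, leading edge +25, trailing edge -25 mm. An upright tab 36 wide, 4 thick stands on the trailing edge, top 22 mm above the deck, rear face flush with the edge. Origin at the start at stage x -34..-17, home at x=15 mm.
- lens_post: Bystander: round lens on a post with a black foot 30 x 75 mm, 122 mm tall, beyond the stage on the right. Origin: centre of its underside.
- mirror_post: Bystander: square black mirror mount on a post with a foot 30 x 75 mm, 130 mm tall, to the right of the stage. Origin: centre of its underside.
- driver: Bystander: screwdriver 160 mm long lying on the table to the left of the stage.
- lens_tube: Bystander: short black lens tube, 31 mm in diameter, 45 mm tall, standing beyond the stage on the left. Origin: centre of its underside.

How it is judged (in metres and radians):
On the way, in this order (a step that is already met when the one before it is completed fails the run):
1. the paddle is pressed down by a finger, nose clear, while the holder is still short of the nose (value of joint clip above 0.21 rad and contact force between the fingers and clip above 1 N and x of holder in the frame of stage below -0.009 m), for 0.1 s.
2. the holder is home against the stop while the paddle is still held down (x of holder in the frame of stage above 0.012 m and value of joint clip above 0.2 rad and contact force between the fingers and clip above 1 N), for 0.1 s.
At the end, for the whole second after the job is handed in: The holder lies flat on the deck within 3 mm of the end stop, at rest, and the released clip's nose rests on it and clamps it (clip angle 0.13 to 0.195 rad, more than 2 N on the holder) (x of holder in the frame of stage between 0.012 and 0.017 m and z of holder in the frame of stage below 0.052 m and angle between holder's own z axis and vertical below 0.05 rad and value of joint clip between 0.13 and 0.195 rad and contact force between clip and holder above 2 N and linear speed of holder below 0.01 m/s); the robot touches nothing.
It fails at once if the clip comes down on the holder, or is not held clear, while the holder is beneath the nose but not yet home (x of holder in the frame of stage between -0.008 and 0.011 m and value of joint clip below 0.175 rad).
It fails at once if the holder is lifted off the deck or tipped (z of holder in the frame of stage above 0.055 m or angle between holder's own z axis and vertical above 0.15 rad).
It fails at once if a bystander is moved by more than 15 mm or tipped (distance of any of lens_post, mirror_post, driver, lens_tube from where it was at the start of the episode above 0.015 m or angle between any of lens_post, mirror_post, lens_tube's own z axis and vertical above 0.3 rad).
It also fails if it takes over 32 s, if anything falls off the work surface, if the arm or the gripper's body presses on something with over 40 N, if the wrist force passes 120 N, or if a joint passes its speed limit or range.

## Working session

There is one attempt and no reset: what is moved stays moved. The work goes in short steps, Python scripts to look and compute and a tool call to move; the robot and the scene stay as the last step left them, time stands still between calls to the robot, and variables do not carry over. Pictures are saved under pics/ and viewed, at most 10 in all, crops included, and the job is handed in when it is done.

Besides the shell and the picture viewer there is one more tool, called after "Call:" as a command line: name --argument value ..., lists and objects as JSON in quotes. move_arm: Moves the arm, as the interface text tells. Its arguments: {"type":"object","properties":{"increments":{"type":"array"}},"required":["increments"]}

```bash
mkdir -p pics; ls; cat > h.py <<'E'
from rig import bot
import numpy as np, cv2
def cam2w(p,name,st=None):
    m=bot.camera_model(name)
    if 'rvec' in m:
        R=cv2.Rodrigues(np.array(m['rvec'],float))[0]; return R.T@(np.array(p).T-np.array(m['tvec'],float).reshape(3,-1) if np.ndim(p)>1 else np.array(p)-np.array(m['tvec'],float).ravel())
    T=np.array(m['tool_from_camera']); st=st or bot.read_state()
    q=T[:3,:3]@np.array(p).T+(T[:3,3:] if np.ndim(p)>1 else T[:3,3])
    R=np.array(st['tcp_rot']); t=np.array(st['position'])
    return R@q+(t[:,None] if np.ndim(p)>1 else t)
def cloud(mask,d,name,st=None):
    m=bot.camera_model(name); v,u=np.nonzero(mask&(d>0)); z=d[v,u]
    n=cv2.undistortPoints(np.c_[u,v].astype(np.float64)[:,None],np.array(m['intrinsics'],float),np.array(m['D'],float))[:,0]
    return cam2w(np.c_[n*z[:,None],z],name,st).T
E
python3 - <<'E'
from h import *
s=bot.read_state(); print(s['time_s'],s['position'],np.round(s['tcp_rot'],3).tolist())
for c in ['scene','top']:
    im,d=bot.capture(c); cv2.imwrite(f'pics/{c}0.png',im[...,::-1])
    for l in ['stage','holder','clip_pad','clip_nose','stop_face','driver','lens_tube','lens_post','mirror_post']:
        r=bot.spot_in(l,c)
        print(c,l,[(round(x['conf'],2),np.round(cam2w(x['at'],c),3).tolist()) for x in r[:2]])
print(bot.read_state()['time_s'])
E
```

```text
pics
0.0 [ 0.18454144 -0.59638774  0.22158469] [[0.955, 0.295, -0.0], [0.295, -0.955, 0.002], [0.0, -0.002, -1.0]]
scene stage [(0.55, [0.586, 0.15, 0.049])]
scene holder [(0.98, [0.538, 0.158, 0.058])]
scene clip_pad [(0.55, [0.575, 0.2, 0.059])]
scene clip_nose [(0.84, [0.575, 0.202, 0.061])]
scene stop_face [(0.74, [0.586, 0.15, 0.047])]
scene driver [(0.9, [0.588, 0.301, 0.017]), (0.32, [0.577, 0.202, 0.058])]
scene lens_tube [(0.57, [0.724, 0.164, 0.037])]
scene lens_post [(0.93, [0.651, 0.003, 0.039])]
scene mirror_post [(0.71, [0.512, 0.002, 0.07])]
top stage [(0.55, [0.547, 0.181, 0.052])]
top holder [(0.71, [0.544, 0.164, 0.061])]
top clip_pad [(0.62, [0.574, 0.201, 0.058])]
top clip_nose [(0.94, [0.574, 0.203, 0.059]), (0.61, [0.544, 0.162, 0.06])]
top stop_face [(0.98, [0.544, 0.182, 0.05])]
top driver [(0.68, [0.576, 0.311, 0.023])]
top lens_tube [(0.67, [0.718, 0.166, 0.047])]
top lens_post [(0.76, [0.65, 0.015, 0.013]), (0.68, [0.714, 0.166, 0.046])]
top mirror_post [(0.77, [0.512, 0.01, 0.122])]
1.0
```

View pics/scene0.png

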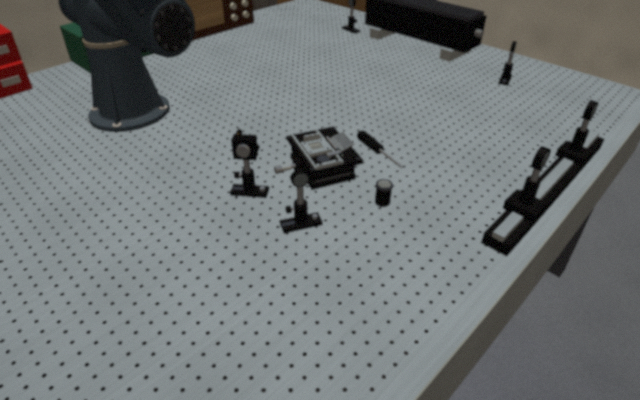

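View pics/top0.png

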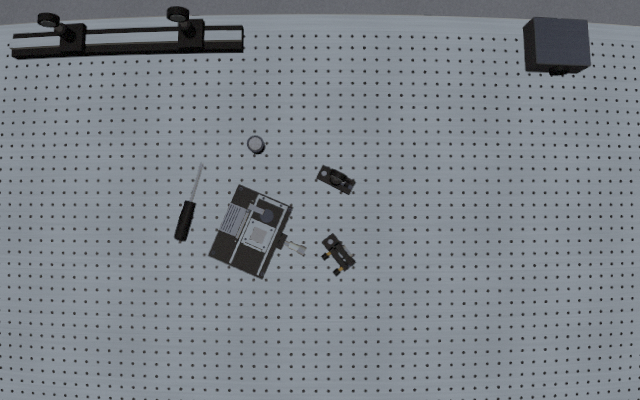

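```bash
cat >> h.py <<'E'
def plan(target,yaw,n=None,z=None,maxs=41,maxr=.124):
    """rows to go to target xyz with tool-y heading yaw(deg), tool down"""
    s=bot.read_state(); R=np.array(s['tcp_rot']); p=np.array(s['position'])
    h=np.degrees(np.arctan2(R[1,1],R[0,1])); dy=(yaw-h+180)%360-180
    d=np.array(target)-p
    if n is None: n=int(max(np.ceil(np.linalg.norm(d)*1000/maxs),np.ceil(abs(np.radians(dy))/maxr)))
    print('t',round(s['time_s'],2),'pos',p.round(4),'head',round(h,2),'F',np.round(s['force'],1),'n',n)
    for i in range(n):
        a=np.radians(h+dy*i/n); y=np.array([np.cos(a),np.sin(a)]); x=np.array([-y[1],y[0]])*-1
        x=np.array([-np.sin(a),np.cos(a)]) if R[:,0]@np.r_[np.cross([0,0,1],R[:,1])][:3]>0 else np.array([np.sin(a),-np.cos(a)])
        e=d/n*1000
        print([round(float(x@e[:2]),1),round(float(y@e[:2]),1),round(float(-e[2]),1)],round(float(-np.radians(dy)/n),4))
E
python3 - <<'E'
from h import *
print(np.round(bot.camera_model('wrist')['tool_from_camera'],3).tolist(), bot.camera_model('wrist')['intrinsics'])
plan([.53,.17,.25],44)
E
```

```text
[[0.0, -0.968, -0.251, 0.069], [1.0, 0.0, 0.0, 0.0], [-0.0, -0.251, 0.968, -0.162], [0.0, 0.0, 0.0, 1.0]] [[332.43018144   0.         311.23429154]
 [  0.         332.43018144 198.11223966]
 [  0.           0.           1.        ]]
t 1.0 pos [ 0.1846 -0.5971  0.2225] head -72.82 F [-0.3  0.8 -0.2] n 21
[26.5, -30.0, -1.3] -0.0971
[29.3, -27.3, -1.3] -0.0971
[31.8, -24.4, -1.3] -0.0971
[34.0, -21.2, -1.3] -0.0971
[35.9, -17.8, -1.3] -0.0971
[37.5, -14.2, -1.3] -0.0971
[38.7, -10.5, -1.3] -0.0971
[39.5, -6.7, -1.3] -0.0971
[40.0, -2.8, -1.3] -0.0971
[40.0, 1.0, -1.3] -0.0971
[39.8, 4.9, -1.3] -0.0971
[39.1, 8.7, -1.3] -0.0971
[38.1, 12.5, -1.3] -0.0971
[36.7, 16.1, -1.3] -0.0971
[34.9, 19.6, -1.3] -0.0971
[32.9, 22.9, -1.3] -0.0971
[30.5, 26.0, -1.3] -0.0971
[27.8, 28.8, -1.3] -0.0971
[24.9, 31.4, -1.3] -0.0971
[21.8, 33.6, -1.3] -0.0971
[18.4, 35.6, -1.3] -0.0971
```

Call:
move_arm --increments '[{"xyz": [26.5,-30,-1.3],"roll": -0.097,"grip": 100},{"xyz": [29.3,-27.3,-1.3],"roll": -0.097,"grip": 100},{"xyz": [31.8,-24.4,-1.3],"roll": -0.097,"grip": 100},{"xyz": [34,-21.2,-1.3],"roll": -0.097,"grip": 100},{"xyz": [35.9,-17.8,-1.3],"roll": -0.097,"grip": 100}]'

```text
time_s: 1.42
position: [0.2672, -0.4128, 0.2292]
tcp_rot: [[0.705, 0.71, 0.0], [0.71, -0.705, -0.0], [0.0, 0.0, -1.0]]
force: [0.2, -0.1, 0.7]
opening: 1.004
grasp_force: 0.0
```

Call:
move_arm --increments '[{"xyz": [37.5,-14.2,-1.3],"roll": -0.097,"grip": 100},{"xyz": [38.7,-10.5,-1.3],"roll": -0.097,"grip": 100},{"xyz": [39.5,-6.7,-1.3],"roll": -0.097,"grip": 100},{"xyz": [40,-2.8,-1.3],"roll": -0.097,"grip": 100},{"xyz": [40,1,-1.3],"roll": -0.097,"grip": 100}]'

```text
time_s: 1.83
position: [0.3498, -0.2302, 0.2359]
tcp_rot: [[0.293, 0.956, 0.001], [0.956, -0.293, -0.001], [-0.0, 0.001, -1.0]]
force: [0.3, 0.3, -0.4]
opening: 0.998
grasp_force: 0.0
```

Call:
move_arm --increments '[{"xyz": [39.8,4.9,-1.3],"roll": -0.097,"grip": 100},{"xyz": [39.1,8.7,-1.3],"roll": -0.097,"grip": 100},{"xyz": [38.1,12.5,-1.3],"roll": -0.097,"grip": 100},{"xyz": [36.7,16.1,-1.3],"roll": -0.097,"grip": 100},{"xyz": [34.9,19.6,-1.3],"roll": -0.097,"grip": 100}]'

```text
time_s: 2.25
position: [0.4323, -0.0473, 0.2425]
tcp_rot: [[-0.188, 0.982, 0.001], [0.982, 0.188, -0.0], [-0.001, 0.001, -1.0]]
force: [0.7, -0.7, 0.4]
opening: 0.999
grasp_force: 0.0
```

Call:
move_arm --increments '[{"xyz": [32.9,22.9,-1.3],"roll": -0.097,"grip": 100},{"xyz": [30.5,26,-1.3],"roll": -0.097,"grip": 100},{"xyz": [27.8,28.8,-1.3],"roll": -0.097,"grip": 100},{"xyz": [24.9,31.4,-1.3],"roll": -0.097,"grip": 100},{"xyz": [21.8,33.6,-1.3],"roll": -0.097,"grip": 100}]'

```text
time_s: 2.67
position: [0.5147, 0.1355, 0.2489]
tcp_rot: [[-0.624, 0.781, 0.001], [0.781, 0.624, -0.0], [-0.001, 0.0, -1.0]]
force: [0.2, -0.9, 0.7]
opening: 1.0
grasp_force: 0.0
```

Call:
move_arm --increments '[{"xyz": [0,0,0],"roll": 0,"grip": 100},{"xyz": [0,0,0],"roll": 0,"grip": 100}]'

```text
time_s: 2.83
position: [0.5146, 0.1352, 0.2485]
tcp_rot: [[-0.623, 0.782, 0.001], [0.782, 0.623, -0.0], [-0.001, 0.0, -1.0]]
force: [-0.8, -1.0, 0.4]
opening: 1.002
grasp_force: 0.0
```

```bash
python3 - <<'E'
from h import *
s=bot.read_state(); im,d=bot.capture('wrist'); cv2.imwrite('pics/w1.png',im[...,::-1]); np.savez('w1.npz',im=im,d=d,R=s['tcp_rot'],p=s['position'])
for l in ['stage','holder','clip_pad','clip_nose','stop_face']:
    r=bot.spot_in(l,'wrist'); print(l,[(round(x['conf'],2),np.round(cam2w(x['at'],'wrist',s),4).tolist()) for x in r[:2]])
m={}
for l in ['holder','clip']:
    r=bot.trace(l,'wrist')
    if r: m[l]=r[0]['mask']; P=cloud(m[l],d,'wrist',s); print(l,r[0]['conf'],len(P),np.median(P,0).round(4))
np.savez('m1.npz',**m)
P=cloud(d>0,d,'wrist',s); k=(abs(P[:,2]-.05)<.003)&(np.hypot(P[:,0]-.54,P[:,1]-.17)<.2); print(k.sum(),P[k].mean(0)); print(cv2.minAreaRect(P[k][:,:2].astype(np.float32)*1000))
E
```

```text
stage [(0.59, [0.5385, 0.1816, 0.0477])]
holder [(0.77, [0.545, 0.1651, 0.0572]), (0.66, [0.5752, 0.2032, 0.0624])]
clip_pad [(0.71, [0.578, 0.2019, 0.0599]), (0.45, [0.7069, 0.1729, 0.03])]
clip_nose [(0.81, [0.5711, 0.2038, 0.0597])]
stop_face [(0.62, [0.5411, 0.1822, 0.0504])]
holder 0.83 2215 [0.5416 0.1607 0.0573]
clip 0.57 2396 [0.5746 0.2019 0.0605]
8390 [0.53756837 0.17838321 0.04968184]
((552.6251831054688, 133.15280151367188), (184.2003631591797, 253.9041748046875), 3.9359962940216064)
```

View pics/w1.png

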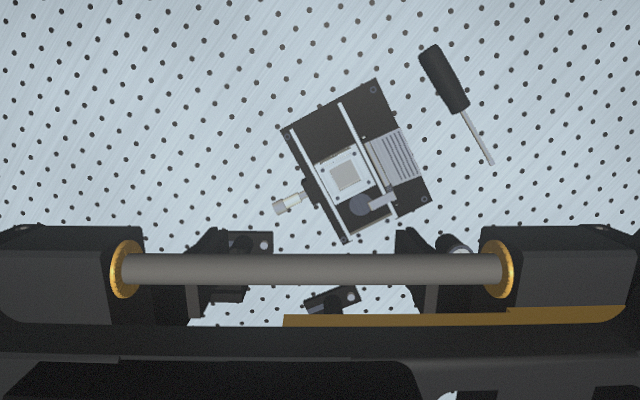

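```bash
python3 - <<'E'
from h import *
f=np.load('w1.npz'); s=dict(tcp_rot=f['R'],position=f['p']); d=f['d']
m=bot.camera_model('wrist'); K=np.array(m['intrinsics'],float);D=np.array(m['D'],float)
P=cloud(d>0,d,'wrist',s); Z=np.zeros(d.shape); v,u=np.nonzero(d>0); Z[v,u]=P[:,2]; W=np.zeros(d.shape+(3,)); W[v,u]=P
mk=((Z>.042)&(Z<.08)).astype(np.uint8); mk=cv2.morphologyEx(mk,cv2.MORPH_OPEN,np.ones((3,3)))
n,l,st,c=cv2.connectedComponentsWithStats(mk); i=l[140,300]
Q=W[l==i]; r=cv2.minAreaRect(Q[:,:2].astype(np.float32)*1000); print(r,cv2.boxPoints(r).round(1).tolist())
k=abs(Q[:,2]-.05)<.0025; print(np.median(Q[k][:,2]))
# heights by stage frame assuming box
b=cv2.boxPoints(r); 
th=None
c=np.array(r[0]); 
# loading dir = long side, +x world
e=[b[1]-b[0],b[2]-b[1]]; e=max(e,key=np.linalg.norm); e=e/np.linalg.norm(e); e=e*np.sign(e[0]); y=np.array([-e[1],e[0]])
O=c+25*e-17*y; print('heading',np.degrees(np.arctan2(e[1],e[0])),'O',O)
# rectified view 3px/mm on z=50
N=4; xs=np.arange(-105,60,1/N); ys=np.arange(80,-50,-1/N)
X,Y=np.meshgrid(ys,xs[::-1]); w=(O+Y[...,None]*e+X[...,None]*y)/1000
w=np.dstack([w,np.full(X.shape,.05)]).reshape(-1,3)
T=np.array(m['tool_from_camera']); t=(w-s['position'])@s['tcp_rot']; cpt=(t-T[:3,3])@T[:3,:3]
px=cv2.projectPoints(cpt,np.zeros(3),np.zeros(3),K,D)[0].reshape(X.shape+(2,)).astype(np.float32)
im=cv2.remap(f['im'],px[...,0],px[...,1],cv2.INTER_CUBIC)
for xx in range(-100,60,20): cv2.putText(im,str(xx),(0,int((60-xx)*N)),0,.4,(255,0,0));cv2.line(im,(0,int((60-xx)*N)),(8,int((60-xx)*N)),(255,0,0))
for yy in range(-40,80,20): cv2.putText(im,str(yy),(int((80-yy)*N),10),0,.4,(255,0,0));cv2.line(im,(int((80-yy)*N),0),(int((80-yy)*N),8),(255,0,0))
im=cv2.resize(im,None,fx=.9,fy=.9,interpolation=cv2.INTER_AREA); print(im.shape); cv2.imwrite('pics/rect1.png',im[...,::-1])
E
```

```text
((549.0089721679688, 175.55050659179688), (113.85438537597656, 150.88465881347656), 66.77687072753906) [[457.20001220703125, 153.0], [595.9000244140625, 93.5], [640.7999877929688, 198.10000610351562], [502.1000061035156, 257.6000061035156]]
0.04965124136629795
heading -23.223124 O [565.28006124 150.07008934]
(594, 468, 3)
```

View pics/rect1.png

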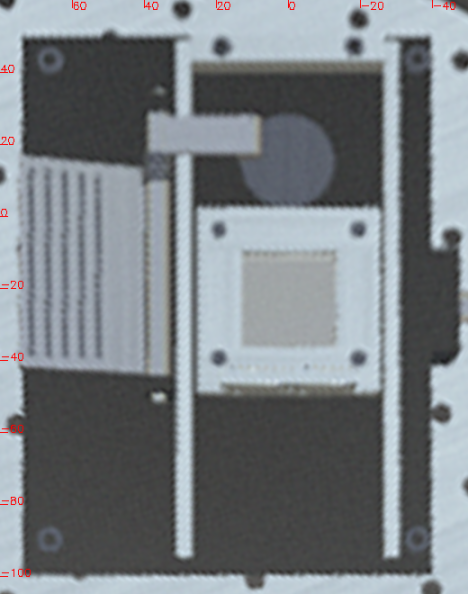

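```bash
cat >> h.py <<'E'
O=np.array([.5653,.1501]); _a=np.radians(-23.22); SR=np.array([[np.cos(_a),-np.sin(_a)],[np.sin(_a),np.cos(_a)]])
def st2w(x,y,z): return np.r_[O+SR@np.array([x,y])/1000,z/1000]
def w2st(p): return SR.T@(np.array(p)[:2]-O)*1000
E
python3 - <<'E'
from h import *
plan(st2w(-50.8,26,90),40.6,5)
E
```

```text
t 3.23 pos [0.514  0.1322 0.2487] head 38.21 F [ 0.5  0.  -0.5] n 5
[7.9, 10.0, 31.7] -0.0083
[7.8, 10.0, 31.7] -0.0083
[7.7, 10.1, 31.7] -0.0083
[7.6, 10.2, 31.7] -0.0083
[7.5, 10.2, 31.7] -0.0083
```

Call:
move_arm --increments '[{"xyz": [7.9,10,31.7],"roll": -0.008,"grip": 55.7},{"xyz": [7.8,10,31.7],"roll": -0.008,"grip": 55.7},{"xyz": [7.7,10.1,31.7],"roll": -0.008,"grip": 55.7},{"xyz": [7.6,10.2,31.7],"roll": -0.008,"grip": 55.7},{"xyz": [7.5,10.2,31.7],"roll": -0.008,"grip": 55.7}]'

```text
time_s: 3.65
position: [0.5293, 0.1949, 0.089]
tcp_rot: [[-0.65, 0.76, 0.001], [0.76, 0.65, 0.0], [-0.001, 0.001, -1.0]]
force: [0.6, -0.7, 1.2]
opening: 0.705
grasp_force: 0.0
```

Call:
move_arm --increments '[{"xyz": [0,0,0],"roll": 0,"grip": 55.7},{"xyz": [0,0,0],"roll": 0,"grip": 55.7},{"xyz": [0,0,0],"roll": 0,"grip": 55.7}]'

```text
time_s: 3.9
position: [0.5297, 0.1946, 0.091]
tcp_rot: [[-0.651, 0.759, 0.001], [0.759, 0.651, -0.0], [-0.001, 0.001, -1.0]]
force: [0.2, 0.4, 0.2]
opening: 0.573
grasp_force: 0.0
```

```bash
python3 - <<'E'
from h import *
f=np.load('w1.npz'); print(f['p'],f['R'].round(3).tolist())
s=bot.read_state();print(s['position'],s['time_s'],s['opening']); s2=bot.read_state();print(s2['position'])
im,d=bot.capture('wrist'); s3=bot.read_state(); print(s3['position'],s3['time_s'])
np.savez('w2.npz',im=im,d=d,R=s['tcp_rot'],p=s['position'])
cv2.imwrite('pics/w2.png',im[...,::-1])
E
```

```text
[0.51461366 0.13519372 0.24850127] [[-0.623, 0.782, 0.001], [0.782, 0.623, -0.0], [-0.001, 0.0, -1.0]]
[0.52965292 0.19459261 0.09103524] 3.9 0.5730388695870753
[0.52965292 0.19459261 0.09103524]
[0.53020082 0.19457125 0.09184415] 3.95
```

View pics/w2.png

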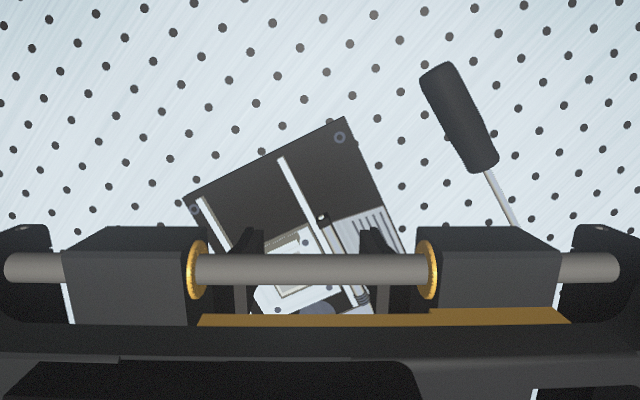

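```bash
python3 - <<'E'
from h import *
f=np.load('w2.npz'); s=dict(tcp_rot=f['R'],position=f['p']); d=f['d']
P=cloud(d>0,d,'wrist',s); S=np.array([SR.T@(p[:2]-O)*1000 for p in P]); z=P[:,2]*1000
deck=(abs(z-50)<2.5)&(abs(S[:,0]+25)<95)&(abs(S[:,1]-17)<75); print(deck.sum(),np.median(z[deck]))
k=deck&(S[:,1]>-20)&(S[:,1]<20); print('x min',np.percentile(S[k,0],[0,.5,2]))
k=deck&(S[:,0]>-95)&(S[:,0]<-60); print('y',np.percentile(S[k,1],[0,.5,99.5,100]))
# slanted edges: heading check
for lo,hi in [(-95,-80),(-70,-50)]:
    k=deck&(S[:,0]>lo)&(S[:,0]<hi); print(lo,S[k,1].max())
for lo,hi in [(-35,-15),(45,70)]:
    k=deck&(S[:,1]>lo)&(S[:,1]<hi); print(lo,S[k,0].min())
for g,nm in [('w1.npz','w1'),('w2.npz','w2')]:
    f=np.load(g); s=dict(tcp_rot=f['R'],position=f['p']); d=f['d']; P=cloud(d>0,d,'wrist',s); S=(P[:,:2]-O)@SR*1000; z=P[:,2]*1000
    k=(abs(S[:,1])<17)&(S[:,0]<-20)&(S[:,0]>-70)&(z>63)&(z<78); print(nm,'tab',k.sum(),np.median(z[k]),np.percentile(S[k,0],[0,10,50,90,100]) if k.any() else '')
    k=(abs(S[:,1])<22)&(S[:,0]<-10)&(S[:,0]>-70)&(abs(z-58)<3); print('plate',k.sum(),np.percentile(S[k,0],[0,1,99]),np.percentile(S[k,1],[1,99]))
E
```

```text
14231 49.636572216955706
x min [-99.90968742 -99.77010552 -98.99684055]
y [-40.89002012 -39.09886219  73.6902663   74.20447488]
-95 74.20447488221048
-70 74.20904656135289
-35 -100.00534773664562
45 -99.84606181946988
w1 tab 167 71.44083472184695 [-49.74909754 -49.59794114 -48.26907343 -46.18152556 -45.44996669]
plate 919 [-49.73570039 -49.59794689 -10.25619456] [-21.64783362  21.81667709]
w2 tab 309 71.04336815915309 [-50.26377762 -49.93663048 -49.54558596 -46.90940609 -45.66023435]
plate 972 [-50.30479531 -50.07870809 -10.13844775] [-21.74379165  21.76256399]
```

```bash
python3 - <<'E'
from h import *
s=bot.read_state(); print(w2st(s['position']),s['opening'])
plan(st2w(-51.5,26,64),40.6,2)
E
```

```text
[-49.78942114  27.03068484] 0.5649302096318126
t 3.95 pos [0.5302 0.1946 0.0918] head 40.57 F [-0.1  0.2 -0.1] n 2
[0.5, -0.8, 13.9] -0.0003
[0.5, -0.8, 13.9] -0.0003
```

Call:
move_arm --increments '[{"xyz": [0.5,-0.8,14],"roll": 0,"grip": 55.7},{"xyz": [0.5,-0.8,14],"roll": 0,"grip": 55.7},{"xyz": [0,0,3],"roll": 0,"grip": 55.7},{"xyz": [0,0,3],"roll": 0,"grip": 55.7},{"xyz": [0,0,2],"roll": 0,"grip": 55.7}]'

```text
time_s: 4.37
position: [0.5279, 0.1944, 0.0559]
tcp_rot: [[-0.651, 0.759, 0.002], [0.759, 0.651, -0.0], [-0.002, 0.002, -1.0]]
force: [-2.3, -1.7, 6.3]
opening: 0.555
grasp_force: 3.1
```

Call:
move_arm --increments '[{"xyz": [0,0,1],"roll": 0,"grip": 55.7},{"xyz": [0,0,0],"roll": 0,"grip": 55.7},{"xyz": [0,0,0],"roll": 0,"grip": 55.7}]'

```text
time_s: 4.62
position: [0.528, 0.1943, 0.055]
tcp_rot: [[-0.651, 0.759, 0.002], [0.759, 0.651, -0.0], [-0.002, 0.002, -1.0]]
force: [-1.6, -2.3, 6.5]
opening: 0.556
grasp_force: 3.6
```

```bash
python3 - <<'E'
from h import *
s=bot.read_state(); print(s['time_s'],w2st(s['position']),s['position'],s['force'],s['opening'])
for c in ['scene','wrist']:
    im,d=bot.capture(c); s=bot.read_state()
    np.savez(f'{c}3.npz',im=im,d=d,R=s['tcp_rot'],p=s['position'])
    print(s['position'],s['force'])
im=np.load('wrist3.npz')['im'][130:330,140:480]
cv2.imwrite('pics/w3.png',cv2.resize(im,None,fx=2.3,fy=2.3,interpolation=2)[...,::-1])
P=cloud(d>0,d,'wrist',s); S=(P[:,:2]-O)@SR*1000; z=P[:,2]*1000
for a in range(40,74,4):
    k=(abs(S[:,1]-a)<2)&(S[:,0]>-43)&(S[:,0]<8)&(z<85); print(a,k.sum(),np.median(z[k]) if k.any() else '')
k=(abs(S[:,1])<17)&(S[:,0]<-20)&(S[:,0]>-70)&(abs(z-72)<3); print('tab',k.sum(),np.percentile(S[k,0],[0,10,50,90]) if k.any() else '')
E
```

```text
4.6167 [-51.7344268   25.91386062] [0.52797305 0.19431174 0.05503128] [-1.59679735 -2.34492968  6.45508861] 0.556193682566145
[0.52795554 0.19431314 0.05505926] [-1.0168616  -3.09174605  7.23885134]
[0.52798508 0.19430304 0.05511243] [-1.98117736 -1.99318229  7.99557679]
40 205 53.970919012900715
44 94 54.34558581975112
48 87 55.02852874462264
52 0 
56 0 
60 11 55.36733721645368
64 177 55.318162865096404
68 231 55.542992551053025
72 212 54.94959017553359
tab 134 [-69.93824539 -68.78649916 -47.98068072 -46.53235615]
```

View pics/w3.png

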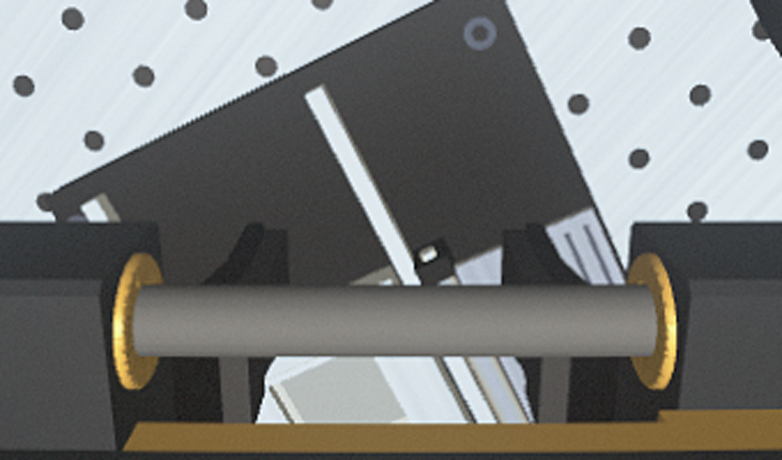

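Call:
move_arm --increments '[{"xyz": [-3.6,1.8,0.2],"roll": 0,"grip": 55.7},{"xyz": [-3.6,1.8,0],"roll": 0,"grip": 55.7},{"xyz": [-3.6,1.8,0],"roll": 0,"grip": 55.7},{"xyz": [-3.6,1.8,0],"roll": 0,"grip": 55.7},{"xyz": [-3.6,1.8,0],"roll": 0,"grip": 55.7}]'

```text
time_s: 5.13
position: [0.5445, 0.1876, 0.0547]
tcp_rot: [[-0.651, 0.759, -0.002], [0.759, 0.651, 0.001], [0.002, -0.0, -1.0]]
force: [-4.7, 1.9, 6.7]
opening: 0.557
grasp_force: 4.0
```

```bash
python3 - <<'E'
from h import *
s=bot.read_state(); print(s['time_s'],w2st(s['position']),s['position'],SR.T@np.array(s['force'])[:2],s['force'],s['opening'])
E
```

```text
5.1333 [-33.87470909  26.28228104] [0.54453134 0.18760889 0.05467159] [-5.04834075 -0.12679317] [-4.68940372  1.87384994  6.65842211] 0.5573016719243218
```

```bash
cat > chk.py <<'E'
from h import *
s=bot.read_state(); print(s['time_s'],w2st(s['position']),s['position'][2],SR.T@np.array(s['force'])[:2],s['force'][2],s['opening'])
import sys
for c in sys.argv[1:]:
    im,d=bot.capture(c); np.savez(c+'L.npz',im=im,d=d,R=s['tcp_rot'],p=s['position'])
    P=cloud(d>0,d,c,s); S=(P[:,:2]-O)@SR*1000; z=P[:,2]*1000
    for a in range(40,74,4):
        k=(abs(S[:,1]-a)<2)&(S[:,0]>-43)&(S[:,0]<8)&(z<75); print(a,k.sum(),np.median(z[k]).round(1) if k.any() else '',end='; ')
    k=(abs(S[:,1])<17)&(S[:,0]<20)&(S[:,0]>-60)&(abs(z-72)<2.5); print('\ntab',k.sum(),np.percentile(S[k,0],[0,10,50,90,100]) if k.any() else '')
    k=(abs(S[:,1])<22)&(S[:,0]<60)&(S[:,0]>-70)&(abs(z-58)<2.5); print('plate',k.sum(),np.percentile(S[k,0],[0,2,98,100]) if k.any() else '')
E
python3 chk.py wrist top
```

```text
5.1333 [-33.87470909  26.28228104] 0.05467159162466459 [-5.04834075 -0.12679317] 6.658422112533347 0.5573016719243218
40 457 53.9; 44 324 53.8; 48 338 53.9; 52 332 54.6; 56 342 54.8; 60 341 54.8; 64 421 54.4; 68 488 54.4; 72 442 53.8; 
tab 118 [-57.05362971 -56.45966621 -53.06741652 -42.38285881 -30.98843642]
plate 931 [-57.16549428 -55.80820029   4.4133805    6.70407363]
40 0 ; 44 0 ; 48 0 ; 52 0 ; 56 0 ; 60 0 ; 64 0 ; 68 0 ; 72 0 ; 
tab 5 [13.91758744 14.02548134 14.67515035 15.80784362 15.89262206]
plate 284 [-19.4711469  -17.31273776  45.29426887  45.97838293]
```

```bash
python3 - <<'E'
import numpy as np,cv2
im=np.load('wristL.npz')['im'][130:330,140:480]
cv2.imwrite('pics/w4.png',cv2.resize(im,None,fx=2.3,fy=2.3,interpolation=2)[...,::-1])
E
```

```text
(no output)
```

View pics/w4.png

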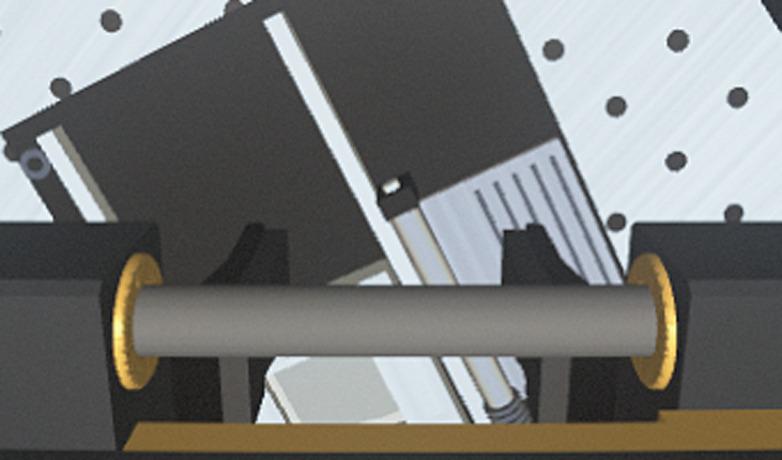

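Call:
move_arm --increments '[{"xyz": [-3.6,1.8,0],"roll": 0,"grip": 55.7},{"xyz": [-3.6,1.8,0],"roll": 0,"grip": 55.7},{"xyz": [-3.6,1.8,0],"roll": 0,"grip": 55.7},{"xyz": [-3.6,1.8,0],"roll": 0,"grip": 55.7},{"xyz": [-3.6,1.8,0],"roll": 0,"grip": 55.7}]'

```text
time_s: 5.65
position: [0.5632, 0.1799, 0.0547]
tcp_rot: [[-0.651, 0.759, -0.001], [0.759, 0.651, 0.001], [0.002, -0.0, -1.0]]
force: [-4.8, 1.8, 6.9]
opening: 0.553
grasp_force: 3.9
```

```bash
python3 chk.py
```

```text
5.65 [-13.68836182  26.50470858] 0.054713363374698204 [-5.11778989 -0.21200363] 6.893340814439781 0.5534432249509718
```

Call:
move_arm --increments '[{"xyz": [-1.8,0.9,0],"roll": 0,"grip": 55.7},{"xyz": [-1.8,0.9,0],"roll": 0,"grip": 55.7},{"xyz": [-1.8,0.9,0],"roll": 0,"grip": 55.7},{"xyz": [0,0,0],"roll": 0,"grip": 55.7}]'

```text
time_s: 5.98
position: [0.5672, 0.1779, 0.0546]
tcp_rot: [[-0.65, 0.76, -0.005], [0.76, 0.65, 0.002], [0.005, -0.002, -1.0]]
force: [-6.0, 2.8, 9.4]
opening: 0.559
grasp_force: 6.2
```

```bash
python3 chk.py
```

```text
5.9833 [-9.24534204 26.32085912] 0.05461522359617674 [-6.6043519   0.26684801] 9.352281163349504 0.5587248215478194
```

Call:
move_arm --increments '[{"xyz": [-1.8,0.9,0],"roll": 0,"grip": 55.7},{"xyz": [-0.9,0.4,0],"roll": 0,"grip": 55.7},{"xyz": [0,0,0],"roll": 0,"grip": 55.7}]'

```text
time_s: 6.23
position: [0.5673, 0.1775, 0.0545]
tcp_rot: [[-0.65, 0.76, -0.01], [0.76, 0.65, 0.003], [0.008, -0.006, -1.0]]
force: [-11.0, 5.0, 12.3]
opening: 0.552
grasp_force: 8.2
```

```bash
python3 chk.py scene
```

```text
6.2333 [-8.96858494 26.00663601] 0.05449212472074045 [-12.06135124   0.25085789] 12.275708297517816 0.5515402999241678
40 4 58.8; 44 16 53.8; 48 22 53.5; 52 17 54.4; 56 13 53.7; 60 16 53.6; 64 17 53.3; 68 15 53.1; 72 10 53.8; 
tab 36 [-25.04981287 -14.23278337  -9.80723933  -7.84563086  14.29774769]
plate 266 [-14.00230288 -10.32353641  45.375369    47.35961369]
```

Call:
move_arm --increments '[{"xyz": [1.8,-0.9,0],"roll": 0,"grip": 55.7},{"xyz": [1.8,-0.9,0],"roll": 0,"grip": 55.7},{"xyz": [2.7,-1.3,0],"roll": 0,"grip": 55.7},{"xyz": [1.8,-0.9,0],"roll": 0,"grip": 55.7},{"xyz": [0,0,0],"roll": 0,"grip": 55.7}]'

```text
time_s: 6.7
position: [0.5667, 0.1789, 0.0554]
tcp_rot: [[-0.651, 0.759, 0.007], [0.759, 0.651, -0.0], [-0.004, 0.005, -1.0]]
force: [0.8, -2.9, 6.0]
opening: 0.557
grasp_force: 2.9
```

```bash
python3 chk.py scene; python3 - <<'E'
import numpy as np,cv2
im=np.load('sceneL.npz')['im'][100:240,210:430]
cv2.imwrite('pics/s5.png',cv2.resize(im,None,fx=3.6,fy=3.6,interpolation=2)[...,::-1])
E
```

```text
6.7 [-10.02418625  27.04293767] 0.05544331573618227 [ 1.89743939 -2.39178668] 5.96929864066163 0.5567916368417986
40 3 58.9; 44 20 54.0; 48 29 54.4; 52 18 55.2; 56 18 54.8; 60 17 55.0; 64 16 55.4; 68 18 55.9; 72 14 55.5; 
tab 36 [-24.3651445  -15.89714146 -10.96716104  -8.59827113  -6.89612622]
plate 264 [-15.22941229 -10.33815039  46.08413413  48.27499109]
```

View pics/s5.png

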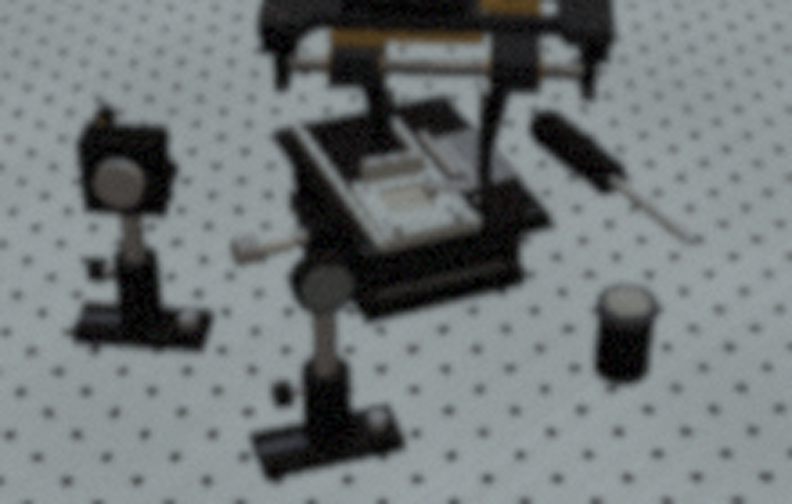

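Call:
move_arm --increments '[{"xyz": [2.7,-1.3,0],"roll": 0,"grip": 55.7},{"xyz": [0.9,-0.4,0],"roll": 0,"grip": 55.7},{"xyz": [0,0,0],"roll": 0,"grip": 55.7}]'

```text
time_s: 7.0
position: [0.5645, 0.1807, 0.0557]
tcp_rot: [[-0.651, 0.759, 0.009], [0.759, 0.651, 0.001], [-0.006, 0.008, -1.0]]
force: [1.7, -1.4, 4.9]
opening: 0.555
grasp_force: 2.6
```

```bash
python3 chk.py
```

```text
7.0 [-12.83240556  27.84489986] 0.05566182643615769 [ 2.11557392 -0.65273763] 4.886297265523125 0.5545508038336381
```

Clear of the tab by about 4 mm; now lift.

Call:
move_arm --increments '[{"xyz": [0,0,-2],"roll": 0,"grip": 55.7},{"xyz": [0,0,-2],"roll": 0,"grip": 55.7},{"xyz": [0,0,-3],"roll": 0,"grip": 55.7},{"xyz": [0,0,-5],"roll": 0,"grip": 55.7},{"xyz": [0,0,-20],"roll": 0,"grip": 55.7}]'

```text
time_s: 7.42
position: [0.557, 0.1805, 0.0824]
tcp_rot: [[-0.651, 0.759, -0.009], [0.759, 0.651, -0.001], [0.005, -0.007, -1.0]]
force: [0.4, -0.2, -0.2]
opening: 0.558
grasp_force: 0.0
```

Call:
move_arm --increments '[{"xyz": [0,0,-35],"roll": 0,"grip": 55.7},{"xyz": [0,0,-40],"roll": 0,"grip": 55.7},{"xyz": [30,0,-40],"roll": 0,"grip": 55.7},{"xyz": [0,0,0],"roll": 0,"grip": 55.7},{"xyz": [0,0,0],"roll": 0,"grip": 55.7}]'

```text
time_s: 7.83
position: [0.5439, 0.2008, 0.1953]
tcp_rot: [[-0.653, 0.758, 0.003], [0.758, 0.653, 0.001], [-0.001, 0.003, -1.0]]
force: [-0.6, -0.9, -0.0]
opening: 0.558
grasp_force: 0.0
```

```bash
python3 chk.py wrist scene; python3 - <<'E'
import numpy as np,cv2
im=np.load('wristL.npz')['im'][60:330,140:480]
cv2.imwrite('pics/w6.png',cv2.resize(im,None,fx=2.2,fy=2.2,interpolation=2)[...,::-1])
E
```

```text
7.8333 [-39.65102057  38.1619925 ] 0.1952598805926673 [-0.16312455 -1.01768836] -0.024495615336306287 0.5579900143030336
40 232 54.7; 44 210 55.3; 48 224 55.9; 52 224 56.9; 56 222 57.5; 60 228 58.4; 64 228 59.1; 68 230 59.9; 72 222 59.8; 
tab 177 [-11.3206319  -10.56419893  -8.96357704  -7.1088852   -5.96493102]
plate 508 [-11.37462901 -10.91986619  45.12087262  46.95281333]
40 3 56.7; 44 22 55.1; 48 29 55.7; 52 28 56.6; 56 28 57.0; 60 34 58.2; 64 28 58.5; 68 32 59.7; 72 23 59.8; 
tab 26 [-13.98746036 -12.76951776 -10.70625826  -8.64590381  -7.29592159]
plate 283 [-14.56497861 -11.15728401  45.69503539  46.55799298]
```

View pics/w6.png

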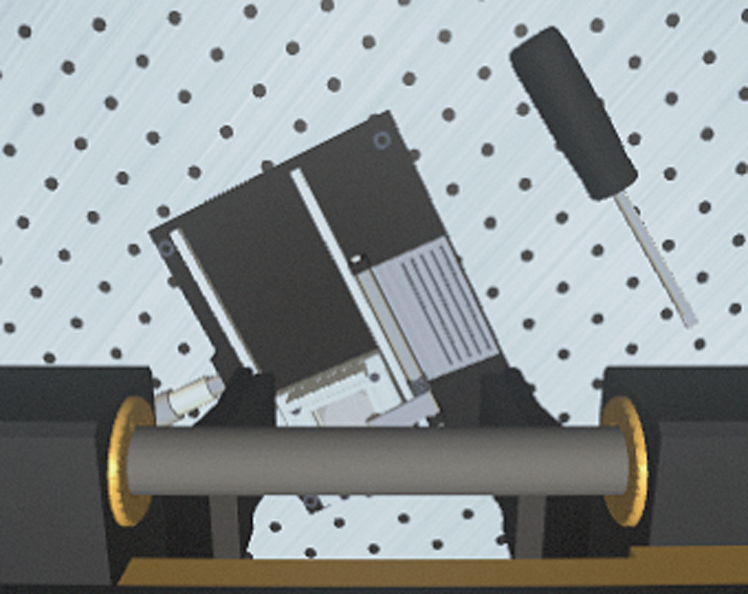

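```bash
python3 -c "
from rig import bot
print(bot.hand_in())"
```

```text
the job is handed in; nothing more can be done
None
```

The holder is loaded and clamped, and the job was handed in at about 8 s of the 32 s allowed; no verdict came back. My last measurements put the holder at about x = 14 mm, against the end stop. The released clip's nose is resting on it at about 0.154 rad, the gripper is clear, and I saw no bystander touched.

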